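Park the blue counter-cleaner jug in its holder and take off its push-and-turn cap

TASK

Put the blue-marked cleaner jug back into its own blue holder, fully home and upright, so that the holder keeps it from turning. Then press its push-and-turn cap straight down, twist it counter-clockwise (seen from above) while pressed until it comes free, lift it a few centimetres clear above the jug's mouth and finish still holding it there, upright, in the gripper. Leave the orange jug, the card terminal and the crumb brush where they are.

Things in the scene. Friction and masses are not known exactly. Their poses are not given: they have to be found in the camera images.
- jug_mid (a point): white loose jug, blue labels (one white dot), about 0.5 kg, standing on the counter; point on its axis 52 mm above its underside; x along the 84 mm side, y along the 64 mm side. Body 84 x 64 x 95 mm, shoulder to 105, round neck up to the mouth at 147, with cap 158 mm high. May be carried by its locked cap; goes into its holder either way round
- cap_mid (a point): centre of the loose round ribbed blue cap, 40 g, 57 mm across, 36 mm high; locked on the jug this point is 140 mm above the jug's underside and its axes are the jug's. Unpressed it neither turns (5 degrees of play) nor comes off. Pressed 4 to 7 mm down (aim for 6) it turns counter-clockwise seen from above; turned 35 to 85 degrees on the jug (aim for 60) it lifts off
- cap_spring (a joint): sprung disc inside the cap: how far the cap is pressed down on the jug, m; 0 up (also when the cap is off), 0.007 fully down. It starts at about 3.5 N and takes about 8 N at 6 mm. Let the cap rise only after the turn; the jug turns along unless it stands in a holder
- blue_holder_seat (a point): centre of the inner floor of the jug's own holder, 4 mm above the counter; x along the long side. Fixed grey open well with blue flared rim and tag (one white dot): inside 90 x 70 mm, walls to 30 mm, rim flared out to 37 mm above the counter, outside 120 x 100 mm. It keeps a seated jug upright and from turning (up to 8 degrees of play)
- orange_holder_seat (a point): the same on the orange holder (tag with two white dots), which belongs to the orange jug and stays empty; same shape and size
- orange_jug_mid (a point): bystander: loose white jug with orange labels and cap, same outer size as the blue one; point on its centre line 52 mm above its underside
- card_terminal_mid (a point): bystander: loose grey card terminal lying on the counter, 150 (x) x 75 (y) x 32 mm; its centre
- crumb_brush_mid (a point): bystander: loose wooden crumb brush lying on the counter, 240 (x) x 30 x 38 mm; its centre
There are look-alikes about, which are no part of the job. Leave any yellow look-alike of the part that bears blue_holder_seat alone. Leave any black or green look-alike of the part that bears jug_mid alone.

How it is judged:
On the way, in this order (a step that is already met when the one before it is completed fails the run):
1. with the jug fully home in the blue holder, its still locked cap is pressed down (horizontal distance between jug_mid and blue_holder_seat below 0.008 m and z of jug_mid in the frame of blue_holder_seat below 0.0555 m and angle between jug_mid's own z axis and vertical below 0.1 rad and angle between the x axis of jug_mid and the x axis of blue_holder_seat, either way round below 0.25 rad and value of joint cap_spring above 0.0038 m and angle between the x axis of cap_mid and the x axis of jug_mid, either way round below 0.35 rad and z of cap_mid in the frame of jug_mid below 0.086 m), for 0.1 s.
2. with the jug still home, the cap is twisted free (horizontal distance between jug_mid and blue_holder_seat below 0.008 m and z of jug_mid in the frame of blue_holder_seat below 0.0555 m and angle between jug_mid's own z axis and vertical below 0.1 rad and angle between the x axis of jug_mid and the x axis of blue_holder_seat, either way round below 0.25 rad and angle between the x axis of cap_mid and the x axis of jug_mid, either way round above 0.6 rad), for 0.1 s.
At the end, for the whole second after the job is handed in: Blue jug fully home in the blue holder (8 mm, 0.1 rad upright, 0.25 rad square); the fingers alone hold the cap, still, upright to 0.3 rad, within 30 mm of the jug's axis, 35 to 162 mm above its locked height; bystanders within 30 mm of their starts (horizontal distance between jug_mid and blue_holder_seat below 0.008 m and z of jug_mid in the frame of blue_holder_seat below 0.0555 m and angle between jug_mid's own z axis and vertical below 0.1 rad and angle between the x axis of jug_mid and the x axis of blue_holder_seat, either way round below 0.25 rad and z of cap_mid in the frame of jug_mid between 0.123 and 0.25 m and horizontal distance between cap_mid and jug_mid below 0.03 m and angle between cap_mid's own z axis and vertical below 0.3 rad and contact force between the fingers and cap above 1 N and contact force between each of cap, the arm, the fingers and jug below 0.1 N and linear speed of each of cap, jug below 0.03 m/s and distance of each of orange_jug_mid, card_terminal_mid, crumb_brush_mid from where it was at the start of the episode below 0.03 m); the arm keeps its last pose, push and grip.
It fails at once if a bystander was disturbed (moved more than 30 mm) (distance of any of orange_jug_mid, card_terminal_mid, crumb_brush_mid from where it was at the start of the episode above 0.03 m).
It fails at once if the blue jug was tipped (more than 0.6 rad) (angle between jug_mid's own z axis and vertical above 0.6 rad).
It also fails if it takes over 43 s, if anything falls off the work surface, if the arm or the gripper's body presses on something with over 40 N, if the wrist force passes 120 N, or if a joint passes its speed limit or range.

ROBOT

A 7-joint arm with a two-finger parallel gripper is mounted at the origin on the work surface. World frame = base frame: x ahead of the robot, y to its left, z up, the work surface at z = 0. Lengths are in m, angles in rad, forces in N, time in s.
With the tool pointing down it reaches from about 0.375 to 0.925 m from the base axis. Payload 3.1 kg.
Tool frame: the origin (TCP) lies between the finger pads; the fingertips stand 19 mm ahead of it and the grasp point (between the pads) is the TCP; z points along the fingers, y is the direction in which the jaws open and shut (so a half turn about z gives the same grasp; the last joint's range is limited). The gripper opens to 85 mm and grips with 20 to 120 N. Pads are 22 mm wide; open, the fingers measure 114 mm over their backs; the gripper's body (76 mm by 85 mm) begins 54 mm behind the grasp point. The pads swing forward as they close: fully open they stand 13 mm farther back than shut.
Start: joints at [-1.363, 0.383, 0.044, 1.598, -0.018, 1.161, -0.05], TCP at [0.196, 0.62, 0.229] pointing down, gripper open.
Joint ranges: [-2.61, 2.61], [-0.41, 2.15], [-1.48, 1.57], [0, 2.5], [-1.57, 4.71], [0.05, 1.97], [-2.85, 2.85]. Speed limits (rad/s): [2.79, 2.79, 3.14, 3.14, 3.14, 3.14, 3.14].

INTERFACE

Orientations are given as a unit quaternion [x, y, z, w].
In Python, from bench import move_ptp, movel, move_j, move_gripper, pause, inverse_kinematics, read_camera, camera_params, MotionError, sign_off, look_for, tip_of, read_time_s, read_qpos, read_joint_vel, read_effort, read_eef_pos, read_tcp_rot, read_ft_force, read_ft_torque, read_finger_gap gives the robot as it stands. Calls block until the motion is done:
- move_ptp(position, orientation): joint-space move of the TCP to a pose.
- movel(position, orientation=None, speed=0.15): straight line of the TCP; orientation=None keeps the orientation; speed is the mean speed in m/s.
- move_j(angles): joint-space move.
- move_gripper(opening, effort=None): finger opening in m; effort is the grip in N (None keeps the last); returns when the fingers have stopped.
- pause(seconds).
- inverse_kinematics(position, orientation): joint angles nearest the present ones, or None.
- read_camera(name): name is "scene" or "side" or "wrist"; returns the picture (400x640x3 uint8, red, green, blue); there is no depth.
- camera_params(name): a dict with "K" (3x3 intrinsics, pixels), "camera_from_world" (4x4, takes a point from world to camera coordinates). Camera axes: x right, y down, z forward; pixel columns grow to the right and rows downward; lengths in m; the calibration is good to about 2 mm. A picture is of the moment at which its call begins: read the wrist's pose just before it. camera_params takes no time and is no camera call; for the wrist camera it gives the pose at the moment of the call.
A pose or a line that the arm cannot do raises MotionError and nothing moves.
- sign_off(): hands the job in, once; it reports no verdict.
Trained networks look in the newest picture that a camera, given by its name, has taken for a name from the list of things; names that differ only in an ending like _2 or _b are one class to them, and where a whole thing is asked for, a point or a joint stands for the part that bears it (a point fixed in the world has none). Each returns a list of dicts, best first, with "confidence" (0 to 1); they miss things now and then, are a little off and sometimes report something else, mostly with a low value. They report only what shows in the picture. A call takes as long as a camera call. They do not tell look-alikes from the thing itself.
- look_for(camera, name): "at" ([column, row] in pixels, amid what is visible of it).
- tip_of(camera, name): "at" ([column, row] in pixels: a listed point, or the origin of a listed thing).
Readings, each from a call of its own:
- read_time_s(): time.
- read_qpos(): joint angles.
- read_joint_vel(): joint speeds.
- read_effort(): joint torques, N m.
- read_eef_pos(): TCP position.
- read_tcp_rot(): TCP orientation.
- read_ft_force(): force on the tool from outside, world axes, zero at the start.
- read_ft_torque(): the same for the moment, N m.
- read_finger_gap(): finger opening in m.
Only numpy, scipy, OpenCV 4.12 (cv2) and the standard library are available. Lean on these libraries where they do the work, as an engineer would, in place of code of your own. Each camera call takes 0.05 s, during which the arm holds its last target. There are 200 camera calls.

## Working session

There is one attempt and no reset: what is moved stays moved. The work goes in short steps, each a Python script; the robot and the scene stay as the last script left them, time stands still between calls to the robot, and variables do not carry over. Pictures are saved under pics/ and viewed, about 8 in all and at most 12, crops included, and the job is handed in when it is done.

```bash
mkdir -p pics; ls
python3 - <<'E'
from bench import *
import cv2,numpy as np
for c in ["scene","side"]:
    im=read_camera(c); cv2.imwrite(f"pics/{c}0.png",im[:,:,::-1])
    P=camera_params(c); print(c,np.round(P["K"],1).tolist(),np.round(P["camera_from_world"],3).tolist())
    for n in ["jug_mid","cap_mid","blue_holder_seat","orange_holder_seat","orange_jug_mid","card_terminal_mid","crumb_brush_mid"]:
        print(n,[(np.round(d["at"]).tolist(),round(d["confidence"],2)) for d in tip_of(c,n)])
im=read_camera("wrist");cv2.imwrite("pics/wrist0.png",im[:,:,::-1])
print(read_time_s(),read_tcp_rot(),read_eef_pos())
E
python3 -c "
import cv2,numpy as np
cv2.imwrite('pics/both.png',np.vstack([cv2.imread('pics/scene0.png')]))"
```

```text
pics
scene [[451.2, 0.0, 313.6], [0.0, 451.2, 196.2], [0.0, 0.0, 1.0]] [[-0.255, 0.967, -0.006, 0.154], [0.826, 0.214, -0.521, -0.408], [-0.503, -0.138, -0.853, 1.371], [0.0, 0.0, 0.0, 1.0]]
jug_mid [([363.0, 167.0], 0.9), ([301.0, 175.0], 0.85), ([308.0, 129.0], 0.77)]
cap_mid [([302.0, 153.0], 0.81)]
blue_holder_seat [([306.0, 250.0], 0.73), ([180.0, 202.0], 0.69), ([243.0, 233.0], 0.58)]
orange_holder_seat [([372.0, 254.0], 0.95)]
orange_jug_mid [([450.0, 185.0], 0.88)]
card_terminal_mid [([222.0, 136.0], 0.88)]
crumb_brush_mid [([280.0, 293.0], 0.87)]
side [[491.9, 0.0, 319.4], [0.0, 491.9, 195.6], [0.0, 0.0, 1.0]] [[0.742, -0.67, 0.019, -0.402], [-0.462, -0.532, -0.709, 0.328], [0.485, 0.518, -0.705, 1.104], [0.0, 0.0, 0.0, 1.0]]
jug_mid [([277.0, 264.0], 0.71), ([317.0, 237.0], 0.65), ([270.0, 214.0], 0.61), ([388.0, 240.0], 0.38)]
cap_mid [([319.0, 211.0], 0.71)]
blue_holder_seat [([427.0, 286.0], 0.77), ([348.0, 206.0], 0.74), ([388.0, 239.0], 0.61)]
orange_holder_seat [([302.0, 180.0], 0.58)]
orange_jug_mid [([218.0, 173.0], 0.57)]
card_terminal_mid []
crumb_brush_mid [([384.0, 187.0], 0.9)]
0.85 [ 1.52259352e-01  9.88340574e-01 -1.23211165e-06 -2.62709541e-06] [0.1956566  0.61985523 0.2292871 ]
```

View pics/scene0.png

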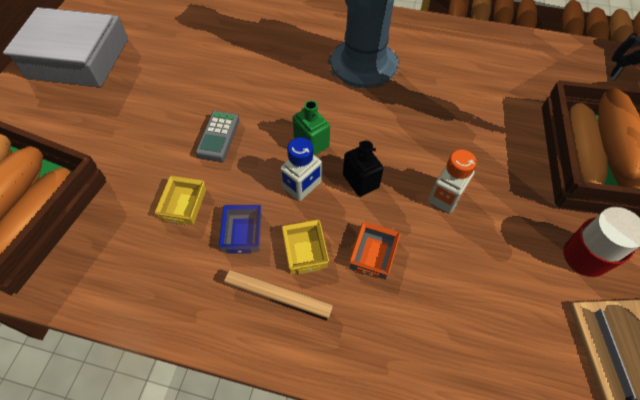

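View pics/side0.png

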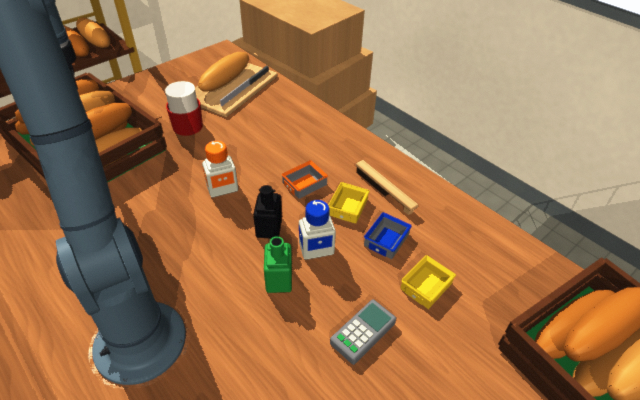

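The scene picture shows what could be mistaken for the targets. Jugs: blue-capped at scene (301,175)/side (317,237), which is the one I want; green (311,130), black (363,167) and orange (450,185) are not. Holders: blue at scene (241,231)/side (388,239), which is the one I want; yellow at (180,202) and (305,250) and orange at (374,252) are not. The terminal is at (218,136) and the brush at (278,294).

```bash
cat > h.py <<'E'
from bench import *
import cv2,numpy as np
from scipy.spatial.transform import Rotation as R
def PM(c):
    p=camera_params(c); return np.array(p["K"])@np.array(p["camera_from_world"])[:3]
def tri(obs):  # [(P,(u,v)),...]
    A=np.vstack([[u*P[2]-P[0],v*P[2]-P[1]] for P,(u,v) in obs])
    x=np.linalg.lstsq(A[:,:3],-A[:,3],rcond=None)[0]
    r=[np.linalg.norm(proj(P,x)-np.array(uv)) for P,uv in obs]
    return x,max(r)
def proj(P,x):
    q=P@np.append(x,1); return q[:2]/q[2]
def at_z(P,uv,z):
    u,v=uv; A=np.vstack([u*P[2]-P[0],v*P[2]-P[1]])
    return np.linalg.solve(A[:,:2],-A[:,3]-A[:,2]*z)
def down(yaw): # tool down, tool y axis along direction yaw (mod pi)
    y=np.array([np.cos(yaw),np.sin(yaw),0]);z=np.array([0,0,-1.]);x=np.cross(y,z)
    return R.from_matrix(np.c_[x,y,z]).as_quat()
E
python3 - <<'E'
from h import *
S,D=PM("scene"),PM("side")
for n,a,b in [("jug",(301,175),(317,237)),("cap",(302,153),(319,211)),("bh",(243,233),(388,239)),("yh1",(306,250),(348,206)),("yh2",(180,202),(427,286)),("oh",(372,254),(302,180)),("black",(363,167),(270,214)),("green",(308,129),(277,264)),("orange",(450,185),(218,173)),("brush",(280,293),(384,187))]:
    x,r=tri([(S,a),(D,b)]); print(n,x.round(3),round(r,1),"reach",np.hypot(*x[:2]).round(3))
T=camera_params("wrist");print(np.round(np.linalg.inv(T["camera_from_world"]),3),np.round(T["K"],0).tolist())
print("tcp",R.from_quat(read_tcp_rot()).as_matrix().round(2))
# crops
a=cv2.imread("pics/scene0.png")[110:310,140:420]; b=cv2.imread("pics/side0.png")[160:320,250:470]
cv2.imwrite("pics/crop1.png",np.hstack([cv2.resize(a,(400,286)),cv2.resize(b,(393,286))]))
E
```

```text
jug [ 0.477 -0.063  0.048] 0.9 reach 0.482
cap [ 0.482 -0.06   0.141] 0.5 reach 0.485
bh [ 0.643 -0.164  0.001] 0.3 reach 0.664
yh1 [ 0.648 -0.006  0.003] 0.4 reach 0.648
yh2 [ 0.602 -0.336  0.007] 1.8 reach 0.689
oh [0.617 0.15  0.01 ] 4.2 reach 0.635
black [0.428 0.075 0.06 ] 1.1 reach 0.435
green [ 0.341 -0.077  0.062] 3.0 reach 0.35
orange [0.418 0.293 0.058] 3.2 reach 0.51
brush [ 0.768 -0.031  0.022] 0.0 reach 0.769
[[ 0.301  0.911  0.281  0.123]
 [ 0.954 -0.288 -0.087  0.643]
 [ 0.001  0.295 -0.956  0.374]
 [ 0.     0.     0.     1.   ]] [[293.0, 0.0, 323.0], [0.0, 293.0, 206.0], [0.0, 0.0, 1.0]]
tcp [[-0.95  0.3  -0.  ]
 [ 0.3   0.95 -0.  ]
 [ 0.   -0.   -1.  ]]
```

Run:
```python
from h import *
import pickle
obs={}
for i,(p,yaw) in enumerate([((0.50,-0.10,0.36),np.pi/2),((0.60,-0.13,0.36),np.pi/2)]):
    # tool y along world +-y; choose branch putting the camera near-side
    best=None
    for y in (yaw,yaw+np.pi):
        q=inverse_kinematics(p,down(y))
        if q is not None:
            print(i,y,np.round(q,2))
            c=abs(q[6])
            if best is None or c<best[0]: best=(c,y)
    move_ptp(p,down(best[1]))
    P=PM("wrist"); im=read_camera("wrist"); cv2.imwrite(f"pics/w{i}.png",im[:,:,::-1]); pickle.dump(P,open(f"P{i}.pkl","wb"))
    for n in ["jug_mid","cap_mid","blue_holder_seat"]:
        o=[(np.round(d["at"],1).tolist(),round(d["confidence"],2)) for d in tip_of("wrist",n)]
        print(n,o)
    print("pred jug",proj(P,[.477,-.063,.052]).round(),"cap",proj(P,[.48,-.06,.14]).round(),"seat",proj(P,[.643,-.164,.004]).round())
print(read_time_s())
cv2.imwrite("pics/w.png",np.vstack([cv2.resize(cv2.imread(f"pics/w{i}.png"),(480,300)) for i in (0,1)]))
```

```text
0 1.5707963267948966 [-0.92 -0.02  1.04  1.79  0.02  1.36  1.69]
0 4.71238898038469 [-0.95 -0.02  1.07  1.79  0.02  1.36 -1.45]
jug_mid [([310.8, 257.6], 0.81), ([211.6, 211.8], 0.69)]
cap_mid [([294.7, 194.8], 0.97)]
blue_holder_seat [([466.9, 100.9], 0.68), ([360.9, 75.6], 0.63), ([297.3, 198.0], 0.29)]
pred jug [301. 181.] cap [294. 193.] seat [366.  71.]
1 1.5707963267948966 [-0.42  0.27  0.71  1.55 -0.18  1.39  1.87]
1 4.71238898038469 [-0.77  0.47  1.28  1.56 -0.45  1.45 -1.04]
jug_mid [([291.1, 306.4], 0.97), ([201.1, 265.0], 0.83)]
cap_mid [([275.6, 265.2], 0.59)]
blue_holder_seat [([437.7, 161.4], 0.92), ([342.9, 138.9], 0.9), ([252.2, 133.3], 0.62)]
pred jug [283. 239.] cap [273. 263.] seat [344. 135.]
4.6333
```

View pics/w.png

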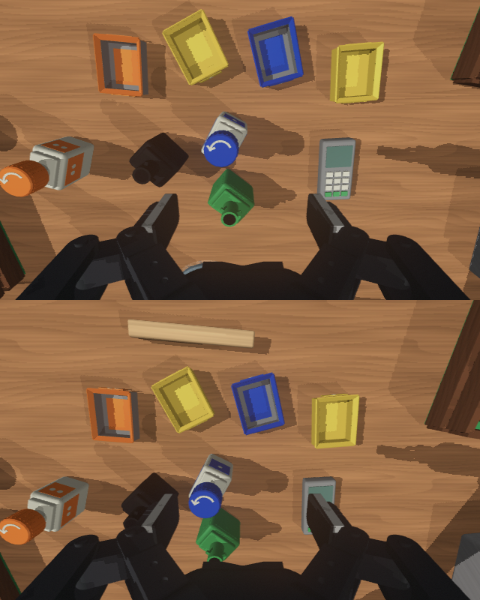

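```bash
cat > fit.py <<'E'
from h import *
from scipy.optimize import minimize
def box(a,b,z): return [(sx*a/2,sy*b/2,z) for sx in(1,-1) for sy in(1,-1)]
circ=lambda r,z:[(r*np.cos(t),r*np.sin(t),z) for t in np.linspace(0,2*np.pi,32)]
JUG=[box(.084,.064,0)+box(.084,.064,.095),box(.084,.064,.095)+circ(.026,.105),circ(.024,.105)+circ(.024,.13),circ(.0285,.122)+circ(.0285,.158)]
HOLD=[box(.120,.100,.037)+box(.096,.076,.0)]
def sil(P,parts,p,shape,k=3):
    m=np.zeros((shape[0]*k,shape[1]*k),np.uint8); c,s=np.cos(p[2]),np.sin(p[2])
    for part in parts:
        X=np.array(part); W=np.c_[p[0]+c*X[:,0]-s*X[:,1],p[1]+s*X[:,0]+c*X[:,1],X[:,2],np.ones(len(X))]
        q=W@P.T; uv=q[:,:2]/q[:,2:]
        cv2.fillConvexPoly(m,cv2.convexHull(np.round((uv+.5)*k).astype(np.int32)),1)
    return cv2.resize(m.astype(np.float32),(shape[1],shape[0]),interpolation=cv2.INTER_AREA)
def fit(views,parts,masks,p0,yaws):
    best=[]
    def cost(p):
        t=0
        for P,m in zip(views,masks):
            s=sil(P,parts,p,m.shape); t+=1-np.minimum(s,m).sum()/np.maximum(s,m).sum()
        return t/len(views)
    for y in yaws:
        r=minimize(cost,[p0[0],p0[1],y],method="Nelder-Mead",options=dict(initial_simplex=[[p0[0],p0[1],y],[p0[0]+.006,p0[1],y],[p0[0],p0[1]+.006,y],[p0[0],p0[1],y+.2]],maxiter=70,xatol=2e-4,fatol=1e-4))
        best.append((r.fun,r.x))
    best.sort(key=lambda b:b[0]); return best
def blue(im):
    h=cv2.cvtColor(im,cv2.COLOR_BGR2HSV); return (h[...,0]>105)&(h[...,0]<135)&(h[...,1]>90)&(h[...,2]>40)
def white(im):
    h=cv2.cvtColor(im,cv2.COLOR_BGR2HSV); return (h[...,1]<75)&(h[...,2]>90)
def roi(P,parts,p,shape,d):
    s=(sil(P,parts,p,shape,1)>0).astype(np.uint8); return cv2.dilate(s,np.ones((d,d)))>0
def comp(m,):
    n,l,st,_=cv2.connectedComponentsWithStats(m.astype(np.uint8)); return l==1+st[1:,4].argmax()
E
python3 - <<'E'
from fit import *
import pickle
V={"scene0":PM("scene"),"side0":PM("side"),"w0":pickle.load(open("P0.pkl","rb")),"w1":pickle.load(open("P1.pkl","rb"))}
I={k:cv2.imread(f"pics/{k}.png") for k in V}
def go(parts,p0,kind,yaws):
    Ms={}
    for k,P in V.items():
        m=(blue(I[k])|white(I[k])) if kind=="jug" else blue(I[k])
        # holder: everything non-wood handled by filling the hull of the blue part
        m=m&roi(P,parts,p0,m.shape,21 if kind=="jug" else 25)
        m=cv2.morphologyEx(m.astype(np.uint8),cv2.MORPH_CLOSE,np.ones((5,5)))
        m=comp(m)
        if kind!="jug":
            pts=np.argwhere(m)[:,::-1].astype(np.int32); f=np.zeros(m.shape,np.uint8); cv2.fillConvexPoly(f,cv2.convexHull(pts),1); m=f
        Ms[k]=m.astype(np.float32)
    B=fit(list(V.values()),parts,list(Ms.values()),p0,yaws)
    for b in B: print(kind,round(b[0],3),b[1].round(4))
    for k in V:
        b=fit([V[k]],parts,[Ms[k]],B[0][1][:2],[B[0][1][2]])[0]; print("  only",k,round(b[0],3),b[1].round(4))
    for k in V:
        s=(sil(V[k],parts,B[0][1],I[k].shape[:2],1)>0).astype(np.uint8)
        for m,col in ((Ms[k].astype(np.uint8),(0,255,0)),(s,(0,0,255))):
            cs,_=cv2.findContours(m,0,cv2.CHAIN_APPROX_NONE); cv2.drawContours(O[k],cs,-1,col,1)
O={k:v.copy() for k,v in I.items()}
go(JUG,[.479,-.062,0],"jug",np.arange(4)*np.pi/4+.2)
go(HOLD,[.643,-.164,0],"hold",np.arange(4)*np.pi/4+.2)
c=[O[k][r[0]:r[0]+160,r[1]:r[1]+200] for k,r in {"scene0":(110,180),"side0":(170,250),"w0":(60,240),"w1":(100,220)}.items()]
c=[cv2.resize(x,(400,300) if 0 else (375,300),interpolation=cv2.INTER_NEAREST) for x in c]
cv2.imwrite("pics/fit.png",np.vstack([np.hstack(c[:2]),np.hstack(c[2:])]))
E
```

```text
jug 0.095 [ 0.4754 -0.0615  2.6429]
jug 0.096 [ 0.475  -0.061   2.6522]
jug 0.096 [ 0.4749 -0.0609 -0.5024]
jug 0.187 [ 0.4763 -0.0621  1.4337]
  only scene0 0.139 [ 0.4743 -0.0654  2.8512]
  only side0 0.067 [ 0.4761 -0.0572  2.5399]
  only w0 0.047 [ 0.4752 -0.0612  2.6479]
  only w1 0.053 [ 0.476  -0.0617  2.6467]
hold 0.166 [ 0.6371 -0.1636  3.3875]
hold 0.168 [ 0.6384 -0.1621  0.2466]
hold 0.168 [ 0.6405 -0.1643  0.2839]
hold 0.298 [ 0.6382 -0.1602  1.9628]
  only scene0 0.133 [ 0.6444 -0.1656  3.3625]
  only side0 0.131 [ 0.635  -0.1606  3.3513]
  only w0 0.165 [ 0.6337 -0.1618  3.3697]
  only w1 0.167 [ 0.6353 -0.1615  3.3995]
```

View pics/fit.png

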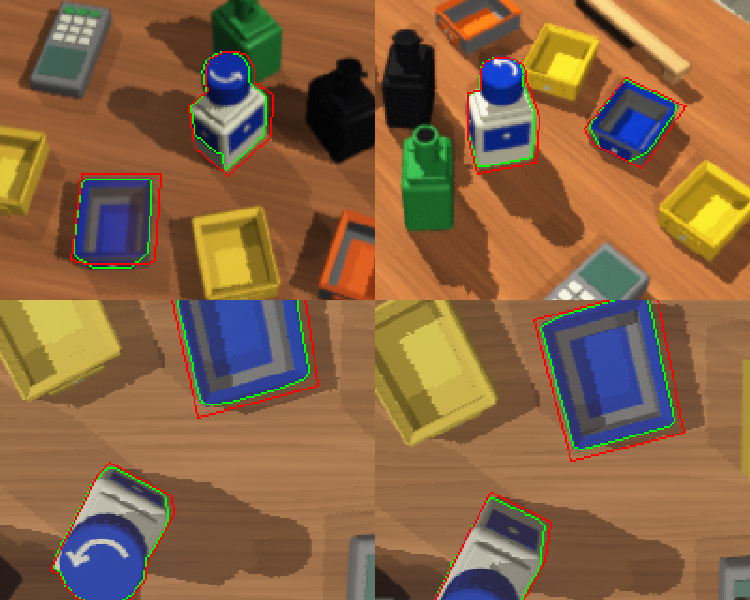

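Run:
```python
from fit import *
import pickle
V={"scene0":PM("scene"),"side0":PM("side"),"w0":pickle.load(open("P0.pkl","rb")),"w1":pickle.load(open("P1.pkl","rb"))}
I={k:cv2.imread(f"pics/{k}.png") for k in V}
# holder: contour hull points of the blue rim at z=.037 -> min-area rectangle, per view
for k,P in V.items():
    m=blue(I[k])&roi(P,HOLD,[.638,-.163,.245],I[k].shape[:2],25)
    h=cv2.convexHull(np.argwhere(comp(m))[:,::-1].astype(np.float32))[:,0]
    X=np.array([at_z(P,u,.037) for u in h]).astype(np.float32)
    print(k,cv2.minAreaRect(X))
    Ms=None
best=None
for d in (0,.006,.010,.014):
    parts=[box(.120-d,.100-d,.037)+box(.096,.076,0)]
    vs,ms=[],[]
    for k in ("scene0","side0","w0","w1"):
        P=V[k]; m=blue(I[k])&roi(P,HOLD,[.638,-.163,.245],I[k].shape[:2],25); m=comp(m)
        f=np.zeros(m.shape,np.uint8); cv2.fillConvexPoly(f,cv2.convexHull(np.argwhere(m)[:,::-1].astype(np.int32)),1); vs.append(P);ms.append(f.astype(np.float32))
    print(d,fit(vs,parts,ms,[.638,-.163],[.25])[0],"w1:",fit(vs[3:],parts,ms[3:],[.638,-.163],[.25])[0][1].round(4),"w0:",fit(vs[2:3],parts,ms[2:3],[.638,-.163],[.25])[0][1].round(4))
for g in np.arange(0,2*np.pi,np.pi/6):
    r=[inverse_kinematics(p,down(g+a)) for p,a in (((.4754,-.0615,.20),0),((.4754,-.0615,.142),0),((.638,-.163,.25),.74),((.638,-.163,.142),.74),((.638,-.163,.140),.74+1.05))]
    print(round(g,2),[None if q is None else (round(q[2],2),round(q[4],2),round(q[6],2)) for q in r])
```

```text
scene0 ((0.6479367017745972, -0.16380202770233154), (0.12163339555263519, 0.08975397050380707), 14.933727264404297)
side0 ((0.6372936964035034, -0.16291594505310059), (0.11095555126667023, 0.09022631496191025), 15.269834518432617)
w0 ((0.6372941732406616, -0.1629294604063034), (0.1111462414264679, 0.08906101435422897), 15.23459529876709)
w1 ((0.6391089558601379, -0.16270369291305542), (0.1107603907585144, 0.08870361745357513), 15.094972610473633)
0 (np.float64(0.18673741817474365), array([ 0.64130001, -0.16195381,  0.25340907])) w1: [ 0.6366 -0.1633  0.3331] w0: [ 0.6338 -0.1603  0.2471]
0.006 (np.float64(0.11432653665542603), array([ 0.63901752, -0.16347789,  0.26425422])) w1: [ 0.6387 -0.1624  0.2548] w0: [ 0.6373 -0.1634  0.2491]
0.01 (np.float64(0.08842089772224426), array([ 0.63947406, -0.16249309,  0.27329383])) w1: [ 0.6392 -0.1624  0.2674] w0: [ 0.6381 -0.1626  0.2704]
0.014 (np.float64(0.11449505388736725), array([ 0.64032921, -0.16185213,  0.27483029])) w1: [ 0.6394 -0.1631  0.2777] w0: [ 0.6388 -0.1622  0.2853]
0.0 [(np.float64(1.07), np.float64(-0.13), np.float64(0.19)), 
[... 2738 characters left out ...]
), (np.float64(0.87), np.float64(-0.54), np.float64(-0.24)), (np.float64(0.67), np.float64(-0.4), np.float64(0.71))]
5.24 [(np.float64(1.35), np.float64(-0.27), np.float64(-0.72)), (np.float64(1.2), np.float64(-0.41), np.float64(-0.61)), (np.float64(0.85), np.float64(-0.39), np.float64(0.18)), (np.float64(0.77), np.float64(-0.47), np.float64(0.23)), (np.float64(0.58), np.float64(-0.34), np.float64(1.19))]
5.76 [(np.float64(1.24), np.float64(-0.19), np.float64(-0.27)), (np.float64(1.14), np.float64(-0.36), np.float64(-0.13)), (np.float64(0.75), np.float64(-0.33), np.float64(0.66)), (np.float64(0.67), np.float64(-0.4), np.float64(0.71)), (np.float64(0.49), np.float64(-0.28), np.float64(1.67))]
```

Run:
```python
from h import *
import pickle
g=5.76; J=np.array([.4755,-.0614]); H=np.array([.639,-.1627]); rot=.265+.495
move_ptp([*J,.215],down(g)); print(read_time_s(), np.round(read_qpos(),2))
movel([*J,.138],speed=.12); print(read_ft_force())
move_gripper(.05,60); print("gap",read_finger_gap(),read_eef_pos(),read_ft_force())
movel([*J,.26],speed=.12); print(read_ft_force(),read_finger_gap())
move_ptp([*H,.26],down(g+rot)); pause(.3); print(read_time_s(),np.round(read_qpos(),2),read_eef_pos())
for c in ("scene","side"): cv2.imwrite(f"pics/{c}1.png",read_camera(c)[:,:,::-1])
a=cv2.imread("pics/scene1.png")[40:280,120:440]; b=cv2.imread("pics/side1.png")[80:320,240:560]
cv2.imwrite("pics/lift.png",np.hstack([cv2.resize(a,(400,300)),cv2.resize(b,(400,300))]))
```

```text
5.4583 [-1.13  0.13  1.27  2.05 -0.14  1.06 -0.32]
[-0.29885522 -0.11719854  0.08349261]
gap 0.054010804730979675 [ 0.47622626 -0.0613125   0.13877944] [-0.38930468  0.05640668  3.05878259]
[ 0.19347507  0.37023946 -6.76466972] 0.054006061576095415
9.2417 [-0.47  0.51  0.91  1.57 -0.42  1.27  0.75] [ 0.63914726 -0.16179422  0.26075963]
```

View pics/lift.png

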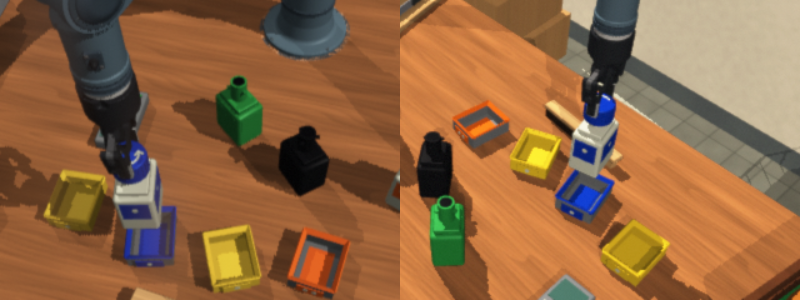

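```bash
cat > air.py <<'E'
from fit import *
def run(dz,p0,files=("scene1","side1")):
    up=lambda part:[(x,y,z+dz) for x,y,z in part]
    body=[up(box(.084,.064,0)+box(.084,.064,.095)+circ(.024,.105))]; cap=[up(circ(.030,.115)+circ(.030,.160))]
    vs,ms=[],[]
    for k in files:
        P=PM(k[:-1]); im=cv2.imread(f"pics/{k}.png")
        m=white(im)&roi(P,body,p0,im.shape[:2],17)&~(sil(P,cap,p0,im.shape[:2],1)>0)
        m=comp(m); f=np.zeros(m.shape,np.uint8); cv2.fillConvexPoly(f,cv2.convexHull(np.argwhere(m)[:,::-1].astype(np.int32)),1)
        vs.append(P); ms.append(f.astype(np.float32))
    for b in (fit(vs,body,ms,p0,[p0[2]])[0],fit(vs[:1],body,ms[:1],p0,[p0[2]])[0],fit(vs[1:],body,ms[1:],p0,[p0[2]])[0]): print(round(b[0],3),b[1].round(4))
E
python3 -c "
from air import *
run(.122,[.639,-.162,.265]); run(.122,[.639,-.162,.1])"
```

```text
0.197 [ 0.642  -0.1617  0.3135]
0.173 [ 0.6508 -0.1595  0.3366]
0.155 [ 0.6393 -0.1609  0.335 ]
0.194 [ 0.6427 -0.1608  0.3075]
0.166 [ 0.6505 -0.1593  0.3595]
0.154 [ 0.6386 -0.1616  0.3583]
```

Run:
```python
from h import *
q=down(5.76+.76-.03); H=[.639,-.1634]
movel([*H,.19],q,speed=.12); pause(.2); b=read_ft_force(); print(read_time_s(),b,read_eef_pos())
for z in np.arange(.184,.1415,-.004):
    movel([*H,z],q,speed=.06); f=read_ft_force(); print(round(z,3),read_eef_pos().round(4),f.round(2),read_ft_torque().round(2))
    if f[2]-b[2]>9: break
print(read_time_s())
for c in ("scene","side"): cv2.imwrite(f"pics/{c}2.png",read_camera(c)[:,:,::-1])
a=cv2.imread("pics/scene2.png")[100:280,160:400]; b=cv2.imread("pics/side2.png")[120:300,290:530]
cv2.imwrite("pics/seat.png",np.hstack([cv2.resize(a,(400,300)),cv2.resize(b,(400,300))]))
```

```text
10.275 [-0.244617   -0.58665754 -6.53010638] [ 0.63985762 -0.16387817  0.19142278]
0.184 [ 0.6384 -0.163   0.1834] [-0.59  0.86 -7.82] [0.09 0.08 0.01]
0.18 [ 0.6386 -0.1632  0.1795] [-0.37 -0.64 -6.64] [0.08 0.08 0.08]
0.176 [ 0.6386 -0.1632  0.1755] [ 0.47  0.71 -6.36] [ 0.12  0.09 -0.02]
0.172 [ 0.6386 -0.1632  0.1716] [ 0.36  0.52 -5.92] [0.08 0.05 0.02]
0.168 [ 0.6387 -0.1632  0.1675] [ 0.02  0.29 -6.06] [ 0.02 -0.04 -0.04]
0.164 [ 0.6386 -0.1632  0.1635] [-0.27  0.09 -7.46] [0.   0.01 0.04]
0.16 [ 0.6386 -0.1632  0.1595] [-0.73  0.47 -6.59] [ 0.06 -0.01  0.04]
0.156 [ 0.6387 -0.1632  0.1555] [ 0.54 -0.14 -5.53] [ 0.02  0.04 -0.02]
0.152 [ 0.6386 -0.1632  0.1515] [ 0.28 -0.07 -6.1 ] [ 0.01 -0.01  0.02]
0.148 [ 0.6386 -0.1632  0.1475] [-0.45 -0.01 -6.75] [ 0.07 -0.    0.01]
0.144 [ 0.6391 -0.1635  0.144 ] [ 0.46  0.28 -5.86] [-0.04 -0.08 -0.04]
13.025
```

View pics/seat.png

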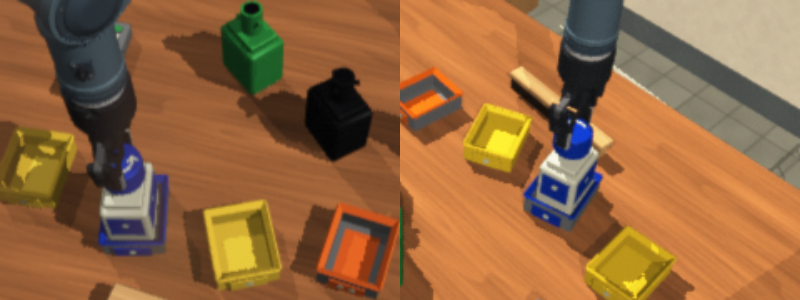

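Run:
```python
from h import *
q=down(5.76+.76-.03); H=[.639,-.1634]
for z in np.arange(.143,.1345,-.001):
    movel([*H,z],q,speed=.03); pause(.15); f=np.mean([(pause(.02),read_ft_force())[1] for _ in range(5)],0)
    print(round(z,4),read_eef_pos().round(4),f.round(2),read_ft_torque().round(2),round(read_finger_gap(),4))
    if f[2]>9: break
print(read_time_s())
```

```text
0.143 [ 0.6396 -0.1637  0.1437] [ 0.38  0.01 -2.11] [-0.01 -0.15  0.04] 0.054
0.142 [ 0.6397 -0.1637  0.1427] [0.38 0.68 3.47] [0.05 0.03 0.09] 0.0541
0.141 [ 0.6397 -0.1637  0.1414] [ 1.1  -0.09  4.45] [-0.11 -0.25  0.03] 0.0541
0.14 [ 0.6397 -0.1637  0.1405] [ 1.52 -0.45  5.39] [-0.08 -0.29 -0.01] 0.0538
0.139 [ 0.6397 -0.1637  0.1396] [ 1.75 -0.28  5.43] [-0.08 -0.21  0.03] 0.0539
0.138 [ 0.6397 -0.1637  0.1388] [1.23 0.09 6.65] [-0.05 -0.26 -0.01] 0.0537
0.137 [ 0.6397 -0.1637  0.1379] [ 0.86 -0.18  6.95] [ 0.   -0.17 -0.03] 0.0538
0.136 [ 0.6397 -0.1636  0.1371] [0.91 0.35 7.43] [ 0.07 -0.1   0.02] 0.0538
0.135 [ 0.6397 -0.1637  0.1365] [0.19 0.33 9.28] [ 0.12  0.12 -0.02] 0.0538
17.475
```

Run:
```python
from h import *
g=5.76+.76-.03; H=[.6385,-.1634,.1352]
for a in np.radians([8,16,24,32,40,48,56,65]):
    movel(H,down(g+a),speed=.05); r=R.from_quat(read_tcp_rot()).as_matrix(); y=np.arctan2(r[1,1],r[0,1])
    print(round(np.degrees(a)),round(np.degrees((y-g+np.pi)%(2*np.pi)-np.pi),1),read_eef_pos().round(4),read_ft_force().round(2),read_ft_torque().round(2),round(read_time_s(),2))
pause(.2); print(read_ft_force().round(2),read_ft_torque().round(2))
cv2.imwrite("pics/scene3.png",read_camera("scene")[:,:,::-1]);cv2.imwrite("pics/side3.png",read_camera("side")[:,:,::-1])
a=cv2.imread("pics/scene3.png")[100:280,160:400]; b=cv2.imread("pics/side3.png")[120:300,290:530]
cv2.imwrite("pics/twist.png",np.hstack([cv2.resize(a,(400,300)),cv2.resize(b,(400,300))]))
```

```text
8 8.0 [ 0.6394 -0.1637  0.1366] [ 0.32 -0.    8.44] [ 0.01 -0.16  0.03] 17.77
16 16.0 [ 0.6392 -0.1637  0.1365] [-0.15  1.05  8.34] [ 0.04 -0.02  0.05] 18.06
24 24.0 [ 0.639  -0.1637  0.1365] [-0.79 -0.26  8.35] [0.01 0.05 0.02] 18.35
32 32.0 [ 0.6389 -0.1638  0.1365] [-0.54  1.13  8.25] [-0.01  0.12 -0.04] 18.64
40 40.0 [ 0.6389 -0.1638  0.1365] [-0.28  0.97  8.79] [-0.01  0.1   0.04] 18.93
48 48.0 [ 0.6388 -0.164   0.1365] [-1.2   0.27  8.54] [-0.04  0.22  0.05] 19.23
56 56.0 [ 0.6388 -0.164   0.1365] [-0.27 -0.92  9.55] [-0.09  0.1   0.02] 19.52
65 65.0 [ 0.6388 -0.1641  0.1365] [-0.8  -0.91  8.09] [-0.07  0.11  0.02] 19.82
[-0.73 -0.86  8.62] [-0.08  0.09  0.04]
```

View pics/twist.png

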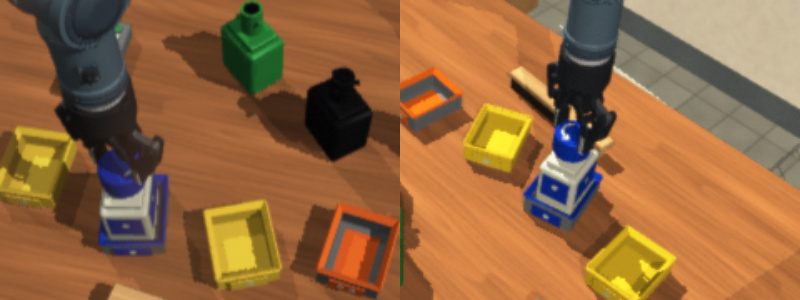

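Run:
```python
from h import *
H=[.6385,-.1634]
for z in (.140,.144,.150,.156):
    movel([*H,z],speed=.04); pause(.1); f=np.mean([(pause(.02),read_ft_force())[1] for _ in range(5)],0); print(z,read_eef_pos().round(4),f.round(2),round(read_finger_gap(),4))
    if f[2]<-5: break
else:
    movel([*H,.215],speed=.1); pause(.5); print(read_ft_force().round(2),read_eef_pos())
cv2.imwrite("pics/scene4.png",read_camera("scene")[:,:,::-1]);cv2.imwrite("pics/side4.png",read_camera("side")[:,:,::-1])
a=cv2.imread("pics/scene4.png")[80:305,140:440]; b=cv2.imread("pics/side4.png")[100:325,240:540]
cv2.imwrite("pics/off.png",np.hstack([cv2.resize(a,(400,300)),cv2.resize(b,(400,300))])); print(read_time_s())
for c in ("scene","side"):
    for n in ("jug_mid","cap_mid"): print(c,n,[(np.round(d["at"],1).tolist(),round(d["confidence"],2)) for d in tip_of(c,n)])
```

```text
0.14 [ 0.6387 -0.1641  0.1403] [ 0.83 -1.04  4.85] 0.0539
0.144 [ 0.6381 -0.1637  0.1436] [ 1.3  -0.89  1.91] 0.0538
0.15 [ 0.638  -0.1634  0.1496] [ 0.24 -1.09 -0.9 ] 0.0538
0.156 [ 0.6387 -0.1635  0.1563] [ 0.4  -1.04  0.17] 0.0537
[-0.11  0.25 -0.93] [ 0.63842443 -0.16343588  0.2148116 ]
23.3167
scene jug_mid [([363.2, 167.4], 0.83), ([310.4, 130.4], 0.81), ([235.4, 221.3], 0.67)]
scene cap_mid [([231.3, 184.2], 0.59)]
side jug_mid [([387.2, 226.1], 0.93), ([278.7, 266.5], 0.67), ([267.9, 212.4], 0.67)]
side cap_mid [([399.3, 178.5], 0.97)]
```

View pics/off.png

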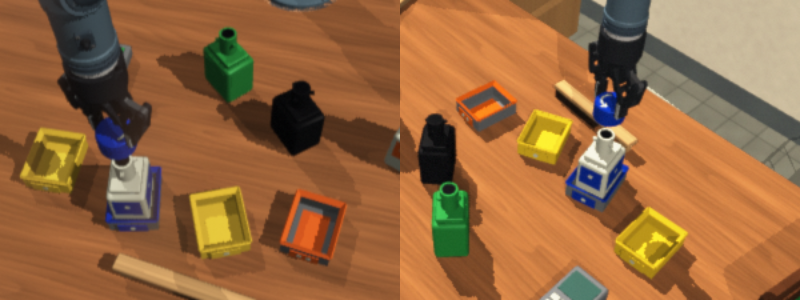

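Run:
```python
from h import *
S,D=PM("scene"),PM("side")
j=tri([(S,(235.4,221.3)),(D,(387.2,226.1))]); c=tri([(S,(231.3,184.2)),(D,(399.3,178.5))]); print(j,c)
if abs(j[0][2]-.056)<.012 and np.linalg.norm(c[0][:2]-j[0][:2])<.02: sign_off(); print("signed off",read_time_s())
```

```text
(array([ 0.63907526, -0.16589771,  0.05680044]), np.float64(3.7168854428561753)) (array([ 0.64681864, -0.15810478,  0.21912934]), np.float64(2.286320754718544))
the job is handed in; nothing more can be done
the job is handed in; nothing more can be done
```

The job is handed in, at about 23.5 s of the 43 s limit; `sign_off` gave no verdict. I carried the blue jug by its locked cap into the blue holder and pressed the cap about 6.5 mm down, at 8–9 N. I then turned it 65° counter-clockwise while pressed and lifted it about 72 mm above its locked height. The gripper is still holding it there.

**What the last checks showed**
- **Jug:** it measured (0.639, -0.166, 0.057). A fully seated jug should be at z = 0.056, and the holder was measured at (0.639, -0.163). The jug's height is a loose check, because the two views disagreed by up to 3.7 pixels; the clearer sign was floor contact at the expected height. In both pictures it stands upright and square in the holder.
- **Cap:** it measured (0.647, -0.158, 0.219), about 11 mm off the jug's axis, within the 30 mm allowed. The gripper's own position puts the offset at only 1–2 mm, so most of that is probably measuring error. The wrist force after lifting was about -0.9 N, so only the cap is being held.
- **Bystanders:** the arm's path stayed away from all of them. The brush looked unmoved in the last pictures. The orange jug lay outside those crops and the terminal was only partly in view. I did not measure any of the three again.

**What disagreed**
- The in-air fit of the jug before placing was poor, overlapping the picture only about 80%. I relied on it just for a 0.03 rad yaw correction, and the jug then went in with no side load.
- The holder's rim measured about 111 x 89 mm outside, not the stated 120 x 100 mm. I used only its centre and direction.

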